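Load the paint jars and scan them in at the painting robot's feed station

TASK

Load the painting robot: stand each paint jar on the table in the pocket of its own colour on the feed station, pushed right down, with its barcode label facing out of the front. Then take the scanner from its stand and scan the loaded jars in along the row, in the order blue, red, yellow, white, each time aiming it square at the label from about ten centimetres and holding it steady for a good two seconds, without knocking the jars. Finally put the scanner back in its stand, and leave everything else on the table where it is.

Things in the scene. Friction and masses are not known exactly. Their poses are not given: they have to be found in the camera images.
- mid_blue (a point): blue paint jar: its centre, half-way up. Round body 44 mm in diameter, 42 mm tall, then a lid of the same colour 42 mm wide; 54 mm over all, 110 g, flat base 27 mm below this point. z up its axis; x out through the barcode label, on whose side the lid has its black thumb tab. Best held 10 to 15 mm above this point, so that the fingertips clear the pocket's block. None if there is no blue jar
- label_blue (a point): centre of the white barcode label on the blue jar, 22 mm tall, 22 mm out from the jar's axis and 29 mm above its base; x points straight out of the label
- pocket_blue (a point): blue pocket of the feed station, marked by a blue plate on the front and top of the light grey block: centre of its floor, where the jar's base stands, 110 mm above the table. Round, 48 mm in diameter, 14 mm deep, open at the top, 70 mm from the next. z up; x out of the station's front (the way the labels must face); y along the row
- mid_red (a point): red paint jar: its centre, half-way up. Round body 44 mm in diameter, 42 mm tall, then a lid of the same colour 42 mm wide; 54 mm over all, 110 g, flat base 27 mm below this point. z up its axis; x out through the barcode label, on whose side the lid has its black thumb tab. Best held 10 to 15 mm above this point, so that the fingertips clear the pocket's block. None if there is no red jar
- label_red (a point): centre of the white barcode label on the red jar, 22 mm tall, 22 mm out from the jar's axis and 29 mm above its base; x points straight out of the label
- pocket_red (a point): red pocket of the feed station, marked by a red plate on the front and top of the light grey block: centre of its floor, where the jar's base stands, 110 mm above the table. Round, 48 mm in diameter, 14 mm deep, open at the top, 70 mm from the next. z up; x out of the station's front (the way the labels must face); y along the row
- mid_yellow (a point): yellow paint jar: its centre, half-way up. Round body 44 mm in diameter, 42 mm tall, then a lid of the same colour 42 mm wide; 54 mm over all, 110 g, flat base 27 mm below this point. z up its axis; x out through the barcode label, on whose side the lid has its black thumb tab. Best held 10 to 15 mm above this point, so that the fingertips clear the pocket's block. None if there is no yellow jar
- label_yellow (a point): centre of the white barcode label on the yellow jar, 22 mm tall, 22 mm out from the jar's axis and 29 mm above its base; x points straight out of the label
- pocket_yellow (a point): yellow pocket of the feed station, marked by a yellow plate on the front and top of the light grey block: centre of its floor, where the jar's base stands, 110 mm above the table. Round, 48 mm in diameter, 14 mm deep, open at the top, 70 mm from the next. z up; x out of the station's front (the way the labels must face); y along the row
- mid_white (a point): white paint jar: its centre, half-way up. Round body 44 mm in diameter, 42 mm tall, then a lid of the same colour 42 mm wide; 54 mm over all, 110 g, flat base 27 mm below this point. z up its axis; x out through the barcode label, on whose side the lid has its black thumb tab. Best held 10 to 15 mm above this point, so that the fingertips clear the pocket's block. None if there is no white jar
- label_white (a point): centre of the white barcode label on the white jar, 22 mm tall, 22 mm out from the jar's axis and 29 mm above its base; x points straight out of the label
- pocket_white (a point): white pocket of the feed station, marked by a white plate on the front and top of the light grey block: centre of its floor, where the jar's base stands, 110 mm above the table. Round, 48 mm in diameter, 14 mm deep, open at the top, 70 mm from the next. z up; x out of the station's front (the way the labels must face); y along the row
- station: paint feed station: grey pump housing, origin on the table under the middle of the row of pockets, x out of its front. The housing, 110 mm tall and 320 mm long, reaches 42 mm in front of the pockets' line and the light grey block on it 35 mm; black pump bodies, 215 mm above the table, stand from 78 mm behind that line
- scanner: self-triggering pistol barcode scanner, 180 g: the centre of its head, which is 46 mm wide (y; 50 at the nose), 42 tall, 100 long; grasp it here, across its width. x along the beam, out of the nose; z up; the handle (34 by 30 mm) hangs below. Reads a label 60 to 150 mm ahead of the nose, within 12 mm of the beam line, square to 20 degrees, when held steady on it for 2 s
- scanner_nose (a point): centre of the scanner's nose window, 55 mm ahead of the centre of its head; x points along the beam
- scanner_foot (a point): centre of the underside of the scanner's handle, 10 mm behind and 111 mm below the centre of the head
- stand_socket (a point): the scanner stand, a black base 110 by 85 mm with a grey square socket: centre of the socket's floor, 14 mm above the table, on which the scanner's foot rests. The socket is 43 mm (x) by 38 mm (y) inside and 40 mm deep, open at the top; when the scanner stands in it, their axes agree (its beam along the stand's x)
- brush_jar: glass jar 72 mm wide and 95 mm tall with brushes, not part of the job
- tape: roll of yellow tape, 90 mm across, not part of the job
- palette_knife: palette knife, not part of the job
- screwdriver: screwdriver, not part of the job
Things that resemble listed ones, but are neither listed nor needed, are in the scene too. What is meant by the part that bears mid_blue is not pink or turquoise, and is the larger of those in its own colour.

How it is judged:
By the outcome, as a careful person would: the job done as asked, in the order asked, and still so for the second after the job is handed in, with the robot touching nothing.
Of jar_blue, jar_red, jar_yellow, jar_white only 3 to 4 are there at a start; the rules pass over those that are not, and their reading is None.
At some moment in a run one of jar_blue, jar_red, jar_yellow, jar_white may be knocked a few centimetres aside while the robot is not near it.
It also fails if it takes over 208 s, if anything falls off the work surface, if the arm or the gripper's body presses on something with over 40 N, if the wrist force passes 120 N, or if a joint passes its speed limit or range.

ROBOT

A 7-joint arm with a two-finger parallel gripper is mounted at the origin on the work surface. World frame = base frame: x ahead of the robot, y to its left, z up, the work surface at z = 0. Lengths are in m, angles in rad, forces in N, time in s.
With the tool pointing down it reaches from about 0.425 to 0.8 m from the base axis. Payload 8.3 kg.
Tool frame: the origin (TCP) lies between the finger pads; the fingertips stand 25 mm ahead of it and the grasp point (between the pads) lies 6 mm ahead of it; z points along the fingers, y is the line along which they close (so a half turn about z gives the same grasp; the last joint's range is limited). The gripper opens to 85 mm and grips with 20 to 120 N. Pads are 22 mm wide; open, the fingers measure 114 mm over their backs; the gripper's body (76 mm by 85 mm) begins 54 mm behind the grasp point. The pads swing forward as they close: fully open they stand 13 mm farther back than shut.
Start: joints at [1.152, 0.383, 0.016, 1.37, -0.006, 1.388, -0.046], TCP at [0.218, -0.586, 0.256] pointing down, gripper open.
Joint ranges: [-2.95, 2.95], [-0.25, 2.06], [-1.52, 1.56], [0.18, 2.33], [-1.44, 4.58], [0.02, 2.06], [-3.01, 3.01]. Speed limits (rad/s): [2.39, 2.39, 3.01, 3.01, 3.14, 3.14, 3.14].

INTERFACE

Orientations are given as a unit quaternion [x, y, z, w].
In Python, from bench import env gives the robot as it stands. The module is installed in compiled form; this text tells all that it offers.
- The arm moves only by the tool play_rows, never from a script. Its arguments are lists of equal length, an entry for each row: "xyz": the shift along the tool's x, y, z in mm, a list of three; "roll": the turn about the tool's z in rad; "hand": the gripper command: -1 is shut, 1 is fully open, values between are in proportion. A call has 1 to 8 rows; each row is the pose to reach, as a shift and turn from the pose commanded when the call began, along the tool's axes at that moment; what a row does not reach only later rows make up. A row lasts 1/8 s, in which the tool goes at most 62.5 mm and 10.7 degrees, less where a joint would pass 70% of its speed; a pose out of reach is approached as far as the arm can. A call with a gripper value outside its range is refused whole. The fingers move at their own pace and stop on an object; "force" is the grip in N (left out, the last holds). Time passes only in rows, so rows that repeat a pose let the fingers close. It gives the time, the measured TCP pose, the force, the opening and the grip force at its end, in the units of the state.
- env.read_state(): the state, without advancing time (a new reading comes with each control period).
- env.snapshot(name): name is "side" or "top" or "wrist"; returns a dict with "img" (384x512x3 uint8, red, green, blue), "depth" (384x512 float32, m along the optical axis (not along the pixel's ray), 0 where there is no reading), "intrinsics" (3x3 intrinsics, pixels), "position" and "rotation" of the camera in the world. Camera axes: x right, y up, looking along -z (the intrinsics and any distortion apply to the point x, -y, -z); pixel columns grow to the right and rows downward; lengths in m; the calibration is good to about 2 mm. A picture is of the moment at which its call begins.
- env.finish_job(): hands the job in; it is judged then, once.
The state is a dict: "time": time; "joints": joint angles; "qd": joint speeds; "effort": joint torques, N m; "tool_pos": TCP position; "ee_rot": TCP orientation; "contact_force": force on the tool from outside, world axes, zero at the start; "torque": the same for the moment, N m; "width": finger opening in m; "grasp_force": force on a finger pad.
Only numpy, scipy, OpenCV 4.12 (cv2) and the standard library are available. Lean on these libraries where they do the work, as an engineer would, in place of code of your own. Each camera call takes 0.05 s, during which the arm holds its last target. There are 200 camera calls.

## Working session

There is one attempt and no reset: what is moved stays moved. The work goes in short steps, Python scripts to look and compute and a tool call to move; the robot and the scene stay as the last step left them, time stands still between calls to the robot, and variables do not carry over. Pictures are saved under pics/ and viewed, at most 14 in all, crops included, and the job is handed in when it is done.

Besides the shell and the picture viewer there is one more tool, called after "Emit:" as name([rows], argument=value, ...), one row to a line, values as JSON. play_rows: Moves the arm, as the interface text tells. Its arguments: {"type":"object","properties":{"xyz":{"type":"array"},"roll":{"type":"array"},"hand":{"type":"array"},"force":{"type":"number"}},"required":["xyz","roll","hand"]}

```bash
mkdir -p pics; ls
cat > h.py <<'E'
import numpy as np, cv2
from bench import env
def snap(n,f=None):
    s=env.snapshot(n)
    if f: cv2.imwrite('pics/'+f,s['img'][:,:,::-1])
    return s
def cloud(s):
    d=s['depth'];K=np.array(s['intrinsics']);h,w=d.shape
    u,v=np.meshgrid(np.arange(w),np.arange(h))
    p=np.stack([(u-K[0,2])/K[0,0]*d,-(v-K[1,2])/K[1,1]*d,-d],-1)
    R=np.array(s['rotation'])
    if R.shape!=(3,3):
        from scipy.spatial.transform import Rotation as Q; R=Q.from_quat(R).as_matrix()
    return p@R.T+np.array(s['position'])
E
python3 - <<'E'
from h import *
a=snap('top');b=snap('side')
cv2.imwrite('pics/a.png',cv2.resize(a['img'],(768,576))[:,:,::-1]);cv2.imwrite('pics/b.png',cv2.resize(b['img'],(768,576))[:,:,::-1])
import pickle;pickle.dump((a,b),open('ab.pkl','wb'))
for s in(a,b):print(s['intrinsics'],s['position'],s['rotation'],s.keys())
print(env.read_state())
E
```

```text
pics
[[444.00449689   0.         258.09587375]
 [  0.         444.00449689 184.77728734]
 [  0.           0.           1.        ]] [ 0.23567129 -0.10889205  1.3486973 ] [ 0.0854892  -0.07954026 -0.66813711  0.73481817] dict_keys(['img', 'depth', 'intrinsics', 'position', 'rotation'])
[[409.04615996   0.         258.13160925]
 [  0.         409.04615996 196.59180421]
 [  0.           0.           1.        ]] [ 0.38210993 -0.77946455  0.83739208] [ 0.37473535 -0.0383741  -0.09256737  0.92170067] dict_keys(['img', 'depth', 'intrinsics', 'position', 'rotation'])
{'time': 0.1, 'joints': array([ 1.15208937,  0.3841914 ,  0.01636014,  1.37104863, -0.00628681,
        1.38818086, -0.04650622]), 'qd': array([-0.0013575 , -0.00172687, -0.00165462, -0.00321734,  0.0005727 ,
       -0.0007141 ,  0.00238053]), 'effort': array([ 3.57334677e-03, -6.29128933e+01,  8.47701821e-01, -3.72756672e+01,
        1.68507895e-02,  1.04752005e-02, -1.03493090e-05]), 'tool_pos': array([ 0.21761655, -0.58546035,  0.25535563]), 'ee_rot': array([ 9.84209984e-01,  1.77002591e-01, -1.74227388e-04, -8.72212375e-04]), 'contact_force': array([ 0.65290562, -0.78371728,  0.03870346]), 'torque': array([-0.01031412, -0.03311188,  0.00906174]), 'grasp_force': 0.0, 'width': 0.08540173673417}
```

View pics/a.png

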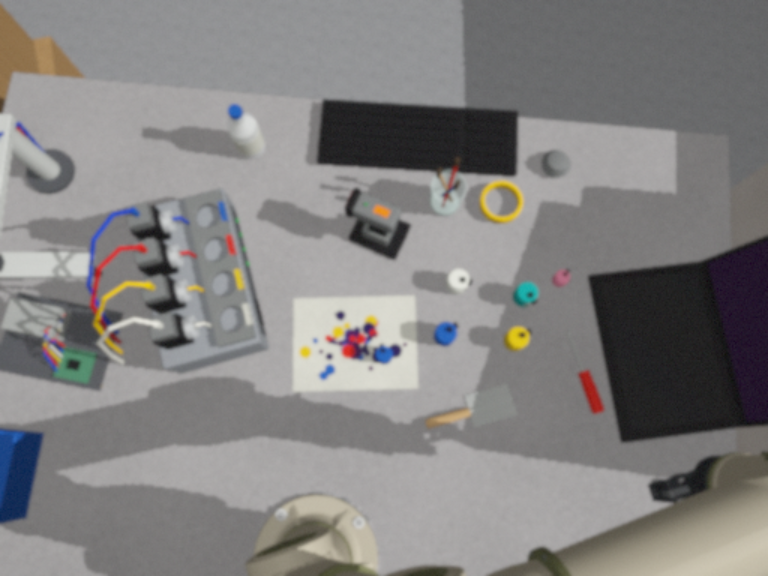

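View pics/b.png

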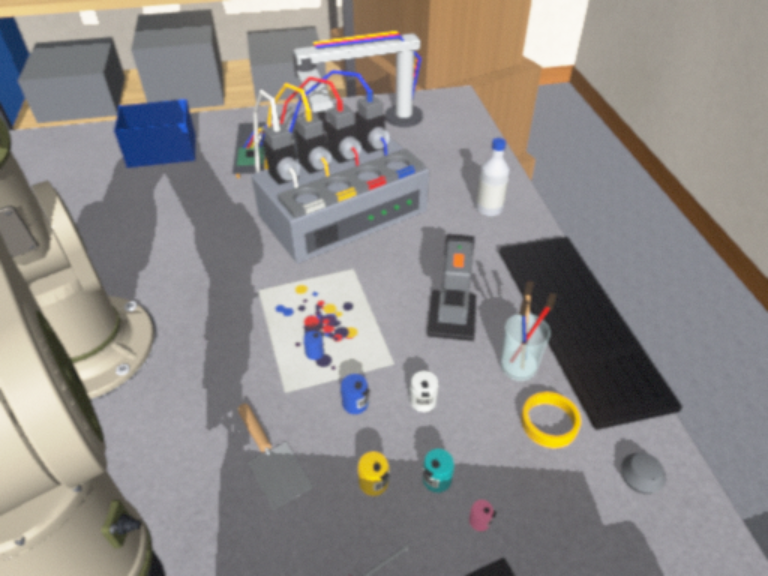

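Top view (768-px scale): jars white (459,280), blue (446,333), yellow (517,338). Decoys are turquoise (527,293), pink (562,278) and a small blue item on the paper (383,352). There is no red jar visible. The station is at (215,270) and the scanner at (378,220).

Run:
```python
from h import *
import pickle
a,b=pickle.load(open('ab.pkl','rb'))
for nm,s in (('top',a),('side',b)):
    P=cloud(s);hsv=cv2.cvtColor(s['img'],cv2.COLOR_RGB2HSV)
    H,S,V=[hsv[...,i].astype(int) for i in range(3)]
    for c,m in dict(blue=(H>105)&(H<128)&(S>130)&(V>60),yellow=(H>20)&(H<32)&(S>150)&(V>90),red=((H<6)|(H>172))&(S>150)&(V>80),white=(S<30)&(V>190)).items():
        n,l,st,ce=cv2.connectedComponentsWithStats(m.astype(np.uint8))
        for i in range(1,n):
            if st[i,4]<12: continue
            q=P[(l==i)&(s['depth']>0)]
            if len(q)<5: continue
            zt=np.percentile(q[:,2],90); t=q[q[:,2]>zt-.01]
            print(nm,c,ce[i].round()*1.5,st[i,4],'top z %.3f'%zt,t[:,:2].mean(0).round(3),np.ptp(t[:,:2],0).round(3))
cv2.imwrite('pics/c.png',np.hstack([cv2.resize(a['img'][170:290,190:310],(390,390),interpolation=2)[:,:,::-1],cv2.resize(b['img'][200:320,180:300],(390,390),interpolation=2)[:,:,::-1]]))
```

```text
top blue [234. 111.] 54 top z 0.175 [0.817 0.24 ] [0.023 0.022]
top blue [222. 210.] 32 top z 0.130 [0.628 0.246] [0.029 0.018]
top blue [109.5 225. ] 126 top z 0.267 [0.535 0.402] [0.068 0.04 ]
top blue [ 90.  277.5] 33 top z 0.227 [0.466 0.428] [0.016 0.006]
top blue [106.5 319.5] 13 top z 0.109 [0.404 0.44 ] [0.004 0.003]
top blue [445.5 333. ] 156 top z 0.058 [ 0.444 -0.208] [0.036 0.036]
top blue [384. 354.] 106 top z 0.045 [ 0.392 -0.091] [0.026 0.03 ]
top blue [327.  370.5] 27 top z 0.006 [0.351 0.02 ] [0.023 0.019]
top blue [ 16.5 471. ] 1294 top z 0.098 [0.113 0.562] [0.156 0.037]
top yellow [501. 201.] 230 top z 0.027 [ 0.737 -0.303] [0.088 0.085]
top yellow [238.5 279. ] 36 top z 0.130 [0.497 0.195] [0.032 0.015]
top yellow [117. 300.] 177 top z 0.267 [0.428 0.36 ] [0.037 0.044]
top yellow [370.5 319.5] 20 top z 0.006 [ 0.463 -0.058] [0.012 0.016]
top yellow [337.5 331.5] 25 top z 0.007 [0.432 0.008] [0.016 0.013]
top yellow [516.  337.5] 190 top z 0.058 [ 0.449 -0.35 ] [0.039 0.039]
top yellow [112.5 345. ] 31 top z 0.116 [0.359 0.421] [0.005 0.004]
top yellow [304.5 351.
[... 5130 characters left out ...]
02 ]
side white [322.5 330. ] 3618 top z 0.003 [ 0.413 -0.039] [0.216 0.274]
side white [132. 306.] 14 top z 0.017 [0.079 0.069] [0.01  0.021]
side white [519. 354.] 537 top z 0.089 [ 0.717 -0.204] [0.038 0.072]
side white [529.5 321. ] 23 top z 0.092 [ 0.749 -0.164] [0.017 0.022]
side white [ 88.5 372. ] 68 top z 0.024 [ 0.021 -0.074] [0.028 0.013]
side white [120. 372.] 38 top z 0.016 [ 0.072 -0.081] [0.024 0.02 ]
side white [ 30.  397.5] 900 top z 0.629 [ 0.266 -0.603] [0.02  0.019]
side white [424.5 390. ] 336 top z 0.055 [ 0.555 -0.229] [0.041 0.049]
side white [  4.5 423. ] 107 top z 0.621 [ 0.254 -0.61 ] [0.005 0.01 ]
side white [  6. 546.] 41 top z 0.545 [ 0.228 -0.627] [0.006 0.004]
```

View pics/c.png

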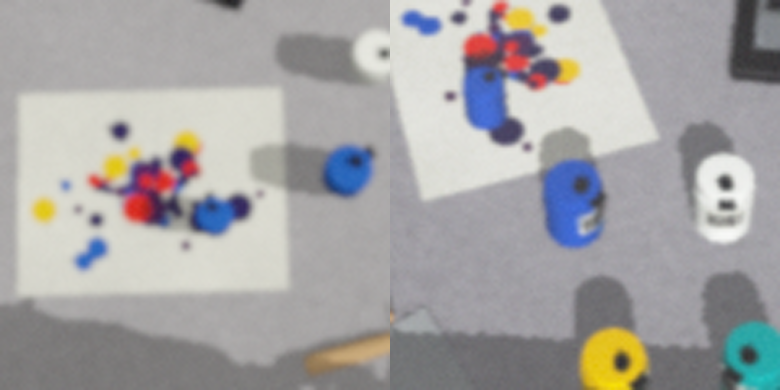

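Emit:
play_rows([
  [0,0,-60],
  [50,-25,-90],
  [100,-50,-90],
  [150,-80,-90],
  [210,-110,-90],
  [270,-140,-90],
  [320,-170,-90],
  [370,-195,-90],
], roll=[0,0,0,0,0,0,0,0], hand=[1,1,1,1,1,1,1,1])

```text
time: 1.1
tool_pos: [0.4975, -0.2723, 0.3461]
ee_rot: [0.984, 0.177, -0.0, -0.0]
contact_force: [0.6, -0.5, -0.6]
width: 0.0851
grasp_force: 0.0
```

```bash
cat >> h.py <<'E'
from scipy.spatial.transform import Rotation as Q
def pose():
    s=env.read_state();p=np.array(s['tool_pos']);R=Q.from_quat(s['ee_rot']).as_matrix()
    return p,R,s
def go(target,yaw=None):
    "shift in tool axes (mm) and roll to bring TCP to target with tool-y at world angle yaw (mod pi)"
    p,R,s=pose();d=R.T@(np.array(target)-p)*1000
    r=None
    if yaw is not None:
        c=np.arctan2(R[1,1],R[0,1]);r=-((yaw-c+np.pi/2)%np.pi-np.pi/2)
    return d.round(1),r,s['joints'].round(2)
E
python3 - <<'E'
from h import *
w=snap('wrist','d0.png');print(w['position'],w['rotation'],w['intrinsics'])
cv2.imwrite('pics/d.png',cv2.resize(w['img'],(768,576))[:,:,::-1])
import pickle;pickle.dump(w,open('w.pkl','wb'))
p,R,s=pose();print(p,R,s['joints'])
E
```

```text
[ 0.57444997 -0.24355273  0.46329788] [-0.133028    0.09280416 -0.56338288  0.81011769] [[292.16841518   0.         260.40917449]
 [  0.         292.16841518 192.05555872]
 [  0.           0.           1.        ]]
[ 0.50312885 -0.26324158  0.34567156] [[ 0.93319478  0.3593652   0.00203945]
 [ 0.35935155 -0.93318829  0.00510617]
 [ 0.00373817 -0.00403217 -0.99998488]] [ 0.61875541  0.24674682 -0.23970506  1.35865462  0.05254351  1.54304641
 -0.81862684]
```

View pics/d.png

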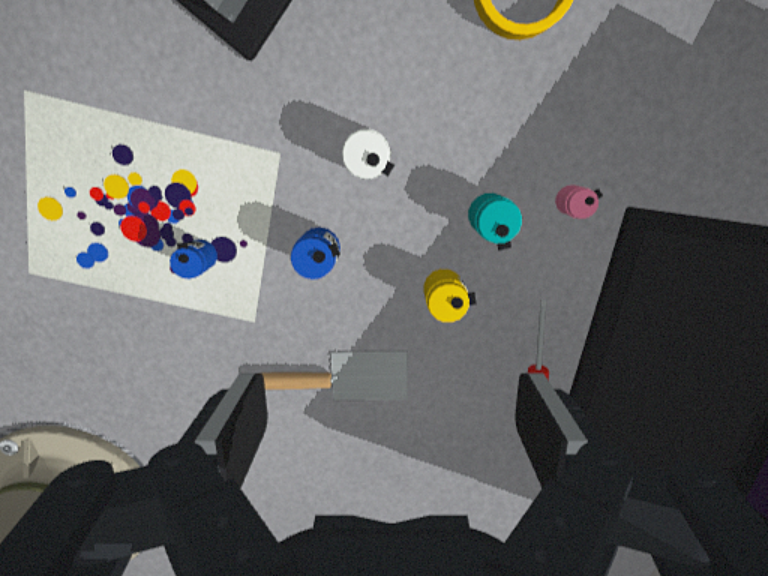

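```bash
cat >> h.py <<'E'
CM=dict(blue=lambda H,S,V:(H>105)&(H<128)&(S>130)&(V>40),yellow=lambda H,S,V:(H>20)&(H<34)&(S>150)&(V>60),white=lambda H,S,V:(S<40)&(V>150))
def onplane(s,uv,z):
    K=np.array(s['intrinsics']);R=Q.from_quat(s['rotation']).as_matrix();c=np.array(s['position'])
    uv=np.atleast_2d(uv).astype(float)
    r=np.stack([(uv[:,0]-K[0,2])/K[0,0],-(uv[:,1]-K[1,2])/K[1,1],-np.ones(len(uv))],1)@R.T
    return c+r*((z-c[2])/r[:,2])[:,None]
def jar(s,c,near,zt=0.054):
    "lid centre (xy) and label angle of jar c near xy"
    P=cloud(s);hsv=cv2.cvtColor(s['img'],cv2.COLOR_RGB2HSV);H,S,V=[hsv[...,i].astype(int) for i in range(3)]
    h,w=H.shape;uv=np.stack(np.meshgrid(np.arange(w),np.arange(h)),-1).reshape(-1,2)
    W=onplane(s,uv,zt)[:,:2].reshape(h,w,2)
    m=CM[c](H,S,V)&(abs(P[...,2]-zt)<.007)&(np.hypot(*(P[...,:2]-near).transpose(2,0,1))<.05)
    cen=np.array(near)
    q=W[m].astype(np.float32)
    hull=cv2.convexHull(q)[:,0]
    from scipy.optimize import least_squares
    f=least_squares(lambda a:np.hypot(*(hull-a[:2]).T)-a[2],[*q.mean(0),.021],loss='soft_l1',f_scale=.001)
    cen=f.x[:2]
    r=np.hypot(*(W-cen).transpose(2,0,1))
    t=(V<70)&(abs(P[...,2]-zt+.003)<.010)&(r>.0215)&(r<.032)
    d=np.median(W[t],0)-cen if t.any() else [np.nan]*2
    k=(V<70)&(r<.018); k=W[k].mean(0)-cen if k.any() else [np.nan]*2
    return cen,f.x[2],np.arctan2(d[1],d[0]),np.arctan2(k[1],k[0]),m.sum(),t.sum(),np.median(P[m][:,2])
E
python3 - <<'E'
from h import *
import pickle;w=pickle.load(open('w.pkl','rb'))
for c,n in dict(blue=(.444,-.21),yellow=(.449,-.352),white=(.555,-.227)).items():
    print(c,*jar(w,c,np.array(n)))
E
```

```text
blue [ 0.44739078 -0.20981846] 0.020407838221932796 -0.8433428567778278 -0.9466096155634941 569 26 0.05367240299954423
yellow [ 0.45080193 -0.34999076] 0.020631721172215893 -1.0389760876396608 -1.2183768537208388 532 30 0.053570538701786435
white [ 0.55490256 -0.22601604] 0.020292133741791347 -1.7428610821617723 -1.7111741580955795 699 31 0.05372872747372859
```

Wrist view shows blue (314,253), white (366,154) and yellow (447,302), each with a black tab. The decoys are turquoise (495,218), pink (577,202) and the small blue one (193,258). I'm going to the large blue one.

Emit:
play_rows([
  [-8,-20,30],
  [-16,-40,60],
  [-25,-60,90],
  [-33,-70,120],
  [-33,-70,150],
  [-33,-70,156],
  [-33,-70,156],
  [-33,-70,156],
], roll=[0.17,0.34,0.52,0.69,0.87,1.04,1.21,1.21], hand=[1,1,1,1,1,1,1,1])

```text
time: 2.15
tool_pos: [0.441, -0.2201, 0.19]
ee_rot: [0.91, -0.414, -0.0, -0.0]
contact_force: [0.2, -0.7, 0.2]
width: 0.0853
grasp_force: 0.0
```

```bash
cat > j.py <<'E'
from h import *
import sys
c=sys.argv[1];n=np.array([float(sys.argv[2]),float(sys.argv[3])]);f=sys.argv[4]
w=snap('wrist')
cv2.imwrite('pics/'+f,cv2.resize(w['img'],(640,480))[:,:,::-1])
r=jar(w,c,n);print(*r)
print(*go([*r[0],.045],r[2]+np.pi/2));print(pose()[0])
E
python3 j.py blue .4474 -.2098 e.png
```

```text
[ 0.44640909 -0.21028341] 0.020481031527367306 -0.8283573110686673 -0.7473864200533874 1364 80 0.05361541837605466
[ -3.8 -10.4 145.2] -0.022059974147930816 [ 0.54  0.15 -0.16  1.81  0.03  1.18 -2.05]
[ 0.44113218 -0.22008435  0.1901529 ]
```

View pics/e.png

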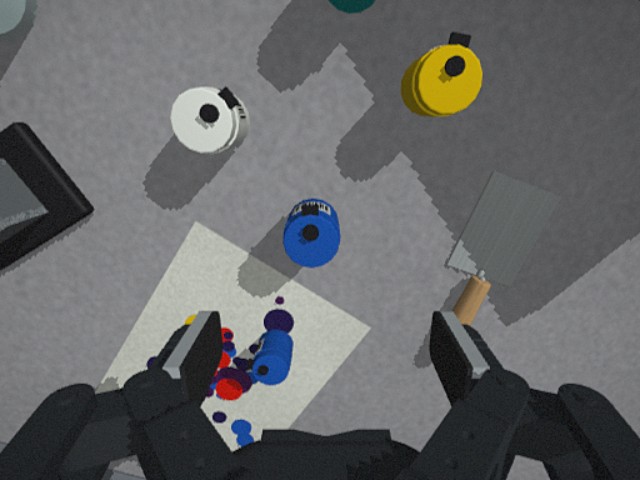

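Emit:
play_rows([
  [-4,-10,30],
  [-4,-10,70],
  [-4,-10,110],
  [-4,-10,135],
  [-4,-10,145],
  [-4,-10,145],
  [-4,-10,145],
  [-4,-10,145],
], roll=[-0.02,-0.02,-0.02,-0.02,-0.02,-0.02,-0.02,-0.02], hand=[1,1,1,1,1,1,0,-1], force=40)

```text
time: 3.2
tool_pos: [0.447, -0.2107, 0.0464]
ee_rot: [0.914, -0.405, 0.001, -0.0]
contact_force: [0.2, 0.3, -0.2]
width: 0.0515
grasp_force: 0.0
```

Emit:
play_rows([
  [0,0,0],
  [0,0,0],
  [0,0,0],
  [0,0,-10],
  [0,0,-50],
  [0,0,-100],
  [0,0,-160],
  [0,0,-220],
], roll=[0,0,0,0,0,0,0,0], hand=[-1,-1,-1,-1,-1,-1,-1,-1])

```text
time: 4.2
tool_pos: [0.4457, -0.2101, 0.2679]
ee_rot: [0.914, -0.405, 0.0, -0.0]
contact_force: [0.7, -0.2, -1.6]
width: 0.0428
grasp_force: 41.0
```

Run:
```python
from h import *
p,R,s=pose();print(s['width'],s['grasp_force'],s['joints'].round(2))
# target near station for survey
st=np.array([.52,.20]);print(go([.50,.10,.31],np.arctan2(.363,.932)))
```

```text
0.04282777545968004 40.985519886016846 [ 0.53  0.1  -0.17  1.7   0.02  1.35 -2.04]
(array([-193.2, -248.6,  -42.1]), np.float64(0.36551962764226076), array([ 0.53,  0.1 , -0.17,  1.7 ,  0.02,  1.35, -2.04]))
```

Gripped, but joint 7 would reach its limit at the station. I'm setting the jar back and regripping it half a turn around.

Emit:
play_rows([
  [0,0,60],
  [0,0,120],
  [0,0,175],
  [0,0,205],
  [0,0,218],
  [0,0,220],
  [0,0,220],
  [0,0,220],
], roll=[0,0,0,0,0,0,0,0], hand=[-1,-1,-1,-1,-1,-1,-1,1])

```text
time: 5.2
tool_pos: [0.447, -0.2107, 0.0463]
ee_rot: [0.914, -0.405, 0.001, -0.0]
contact_force: [-0.0, 0.0, -0.3]
width: 0.0592
grasp_force: 0.0
```

Emit:
play_rows([
  [0,0,0],
  [0,0,0],
  [0,0,-20],
  [0,0,-70],
  [0,0,-100],
  [0,0,-100],
  [0,0,-100],
  [0,0,-100],
], roll=[0,0,0,0,-0.17,-0.34,-0.51,-0.68], hand=[1,1,1,1,1,1,1,1])

```text
time: 6.2
tool_pos: [0.4462, -0.2105, 0.1455]
ee_rot: [0.997, -0.074, 0.0, 0.0]
contact_force: [-0.3, -0.7, 0.4]
width: 0.0858
grasp_force: 0.0
```

Emit:
play_rows([
  [0,0,0],
  [0,0,0],
  [0,0,0],
  [0,0,0],
  [0,0,0],
  [0,0,0],
  [0,0,0],
  [0,0,0],
], roll=[-0.18,-0.36,-0.54,-0.72,-0.9,-1.08,-1.26,-1.4], hand=[1,1,1,1,1,1,1,1])

```text
time: 7.2
tool_pos: [0.4462, -0.2104, 0.1454]
ee_rot: [0.811, 0.586, 0.0, 0.0]
contact_force: [-0.1, 0.3, -0.0]
width: 0.0855
grasp_force: 0.0
```

Emit:
play_rows([
  [0,0,0],
  [0,0,0],
  [0,0,0],
  [0,0,0],
  [0,0,0],
  [0,0,0],
  [0,0,0],
  [0,0,0],
], roll=[-0.18,-0.36,-0.54,-0.72,-0.9,-1.06,-1.06,-1.06], hand=[1,1,1,1,1,1,1,1])

```text
time: 8.2
tool_pos: [0.4462, -0.2105, 0.1453]
ee_rot: [0.408, 0.913, 0.0, 0.0]
contact_force: [0.5, -0.3, -0.6]
width: 0.0853
grasp_force: 0.0
```

Run:
```python
from h import *
t=snap('top');print(jar(t,'blue',np.array([.4464,-.2103])))
p,R,s=pose();print(p,s['joints'].round(2));print(go([.4464,-.2103,.045],-.828+np.pi/2))
w=snap('wrist');print(jar(w,'blue',np.array([.4464,-.2103])))
```

```text
Traceback (most recent call last):
  File "h.py", line 40, in jar
    hull=cv2.convexHull(q)[:,0]
         ~~~~~~~~~~~~~~~~~^^^^^
TypeError: 'NoneType' object is not subscriptable
```

Emit:
play_rows([
  [0,0,40],
  [0,0,75],
  [0,0,95],
  [0,0,100],
  [0,0,100],
  [0,0,100],
  [0,0,100],
  [0,0,100],
], roll=[0,0,0,0,0,0,0,0], hand=[1,1,1,1,1,-1,-1,-1], force=40)

```text
time: 9.25
tool_pos: [0.4467, -0.2106, 0.0462]
ee_rot: [0.406, 0.914, -0.0, 0.001]
contact_force: [-1.2, 1.1, 5.7]
width: 0.0426
grasp_force: 39.9
```

Emit:
play_rows([
  [0,0,0],
  [0,0,0],
  [0,0,-10],
  [0,0,-50],
  [0,0,-100],
  [0,0,-160],
  [0,0,-220],
  [0,0,-260],
], roll=[0,0,0,0,0,0,0,0], hand=[-1,-1,-1,-1,-1,-1,-1,-1])

```text
time: 10.25
tool_pos: [0.4465, -0.2102, 0.3091]
ee_rot: [0.406, 0.914, -0.0, 0.002]
contact_force: [1.5, -0.5, -1.8]
width: 0.0423
grasp_force: 41.0
```

Run:
```python
from h import *
p,R,s=pose();print(p,s['width'],s['grasp_force'])
print(go([.47,.08,.31],np.arctan2(.363,.932)))
```

```text
[ 0.44650368 -0.21020202  0.30912871] 0.04229275251249887 41.00677192211151
(array([199.4, 212.1,  -1.4]), np.float64(0.3640828985126525), array([ 0.88,  0.11, -0.54,  1.61,  0.06,  1.44,  1.06]))
```

Emit:
play_rows([
  [30,50,0],
  [60,95,0],
  [95,145,0],
  [130,200,0],
  [165,255,0],
  [195,300,0],
  [206,324,0],
  [206,324,0],
], roll=[0,0.06,0.12,0.18,0.24,0.3,0.36,0.36], hand=[-1,-1,-1,-1,-1,-1,-1,-1])

```text
time: 11.25
tool_pos: [0.5478, 0.1624, 0.3054]
ee_rot: [0.561, 0.828, 0.0, -0.001]
contact_force: [0.8, -0.9, -0.7]
width: 0.0423
grasp_force: 41.1
```

Emit:
play_rows([
  [0,0,0],
  [0,0,0],
  [0,0,0],
], roll=[0,0,0], hand=[-1,-1,-1])

```text
time: 11.62
tool_pos: [0.5485, 0.1584, 0.3056]
ee_rot: [0.564, 0.826, -0.0, 0.0]
contact_force: [0.8, 0.7, -1.7]
width: 0.0429
grasp_force: 41.1
```

Run:
```python
from h import *
import pickle
w=snap('wrist');t=snap('top');pickle.dump((w,t),open('st.pkl','wb'))
cv2.imwrite('pics/f.png',np.hstack([w['img'],t['img'][100:260,60:320].repeat(1,0) if 0 else cv2.resize(t['img'][110:260,90:240],(384,384))])[:,:,::-1][:, :800])
p,R,s=pose();print(p,R.round(3),s['joints'].round(2),w['position'])
```

```text
[0.5484854  0.15887177 0.30554019] [[-0.365  0.931  0.   ]
 [ 0.931  0.365 -0.   ]
 [-0.     0.    -1.   ]] [ 0.26  0.34 -0.78  1.41  0.24  1.49 -0.14] [0.51813171 0.23521212 0.42272421]
```

View pics/f.png

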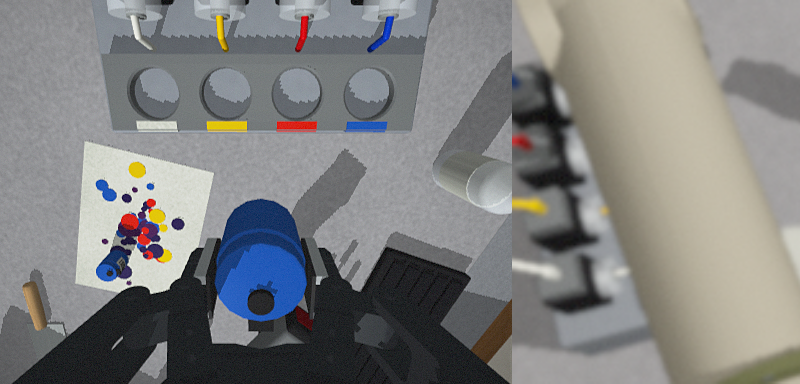

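The wrist view shows pockets from white (154,93), yellow (226,93) and red (297,92) to blue (369,92). The blue jar is in the grip with its tab at image bottom (260,320), so its label faces the front.

Run:
```python
from h import *
import pickle
from scipy.optimize import least_squares
w,t=pickle.load(open('st.pkl','rb'))
P=cloud(w);h,wd=384,512
uv=np.stack(np.meshgrid(np.arange(wd),np.arange(h)),-1).reshape(-1,2)
W=onplane(w,uv,.124)[:,:2].reshape(h,wd,2)
print('block z',np.median(P[60:120,185:195,2]),'floor',np.median(P[85:105,365:375,2]))
zt=np.median(P[60:120,185:195,2])
C=[]
for c,u in dict(white=154,yellow=226,red=297,blue=369).items():
    m=np.zeros((h,wd),np.uint8);m[55:119,u-34:u+34]=(P[55:119,u-34:u+34,2]<zt-.003)
    n,l,st,ce=cv2.connectedComponentsWithStats(m);i=l[93,u];m=(l==i)
    hull=cv2.convexHull(W[m].astype(np.float32))[:,0]
    f=least_squares(lambda a:np.hypot(*(hull-a[:2]).T)-a[2],[*W[m].mean(0),.024],loss='soft_l1',f_scale=.001)
    print(c,f.x.round(4),st[i,4]);C.append(f.x[:2])
C=np.array(C);d=np.polyfit([-1.5,-.5,.5,1.5],C,1);print(d[0]/.07,np.hypot(*d[0]),d[1]);ang=np.arctan2(d[0][1],d[0][0]);print('row angle',ang)
u=d[0]/np.hypot(*d[0]);pk={c:(d[1]+u*.07*k).tolist() for c,k in zip(['white','yellow','red','blue'],[-1.5,-.5,.5,1.5])}
pickle.dump((pk,ang),open('pk.pkl','wb'));print(pk)
print(go([*pk['blue'],.155],ang))
```

```text
block z 0.12374111773832766 floor 0.10961384033520907
white [0.4223 0.1974 0.0236] 1965
yellow [0.4871 0.2227 0.0235] 1969
red [0.5518 0.2478 0.0236] 1971
blue [0.6165 0.2731 0.0236] 1950
[0.92474664 0.36054113] 0.06947817387098265 [0.51941055 0.23527254]
row angle 0.37175276159509285
{'white': [0.4215828827261281, 0.19713138948665748], 'yellow': [0.4868013288969116, 0.22255882111214048], 'red': [0.5520197750676951, 0.24798625273762348], 'blue': [0.6172382212384786, 0.2734136843631065]}
(array([ 81.6, 105.8, 150.5]), np.float64(0.002227502999761599), array([ 0.26,  0.34, -0.78,  1.41,  0.24,  1.49, -0.14]))
```

Run:
```python
from h import *
import pickle
w,t=pickle.load(open('st.pkl','rb'));pk,ang=pickle.load(open('pk.pkl','rb'))
p,R,s=pose();P=cloud(w)
print('lid z',np.median(P[250:280,240:250,2]))
r=jar(w,'blue',p[:2],.3135);print(r, 'desired label',ang-np.pi/2)
print('offset tool',R.T[:2,:2]@(r[0]-p[:2]))
```

```text
lid z 0.3128503393781248
(array([0.54652772, 0.16232909]), np.float64(0.020988555006788777), np.float64(-0.45258127570683276), np.float64(-1.1813470769229657), np.int64(5517), np.int64(1382), np.float64(0.31272668405264326)) desired label -1.1990435651998037
offset tool [ 0.00393354 -0.00055933]
```

Emit:
play_rows([
  [20,20,0],
  [40,50,0],
  [60,80,0],
  [82,106,0],
  [82,106,40],
  [82,106,80],
  [82,106,110],
  [82,106,110],
], roll=[0,0,0,0,0,0,0,0], hand=[-1,-1,-1,-1,-1,-1,-1,-1])

```text
time: 12.72
tool_pos: [0.616, 0.2734, 0.1926]
ee_rot: [0.563, 0.826, -0.002, -0.001]
contact_force: [-0.2, 0.2, -0.9]
width: 0.0429
grasp_force: 41.3
```

Run:
```python
from h import *
import pickle
pk,ang=pickle.load(open('pk.pkl','rb'))
p,R,s=pose();print(p,go([*pk['blue'],.156],ang),s['contact_force'])
w=snap('wrist');r=jar(w,'blue',p[:2],p[2]+.0078);print(r,'offset tool',R.T[:2,:2]@(r[0]-p[:2]),R.T[:2,:2]@(r[0]-pk['blue']))
```

```text
[0.61604462 0.27340622 0.19257552] (array([-0.4,  1.3, 36.6]), np.float64(0.0030224141058707854), array([-0.01,  0.63, -0.73,  1.28,  0.41,  1.39, -0.35])) [-0.24916806  0.20449403 -0.85275055]
(array([0.61398073, 0.27733819]), np.float64(0.021080092271533797), np.float64(-0.533077432528557), np.float64(-1.1714592550459666), np.int64(5513), np.int64(1234), np.float64(0.1996361879926551)) offset tool [ 0.00441456 -0.00048128] [ 0.00484455 -0.00159475]
```

```bash
cat > pc.py <<'E'
from h import *
import pickle
from scipy.optimize import least_squares
pk,ang=pickle.load(open('pk.pkl','rb'))
def pockets(s,cols):
    P=cloud(s);h,wd=P.shape[:2];out={}
    uv=np.stack(np.meshgrid(np.arange(wd),np.arange(h)),-1).reshape(-1,2)
    W=onplane(s,uv,.124)[:,:2].reshape(h,wd,2)
    zb=P[...,2][(abs(P[...,2]-.124)<.008)&(np.hypot(*(W-pk['red']).transpose(2,0,1))<.1)];zb=np.median(zb)
    for c in cols:
        m=((P[...,2]<zb-.004)&(P[...,2]>.09)&(np.hypot(*(W-pk[c]).transpose(2,0,1))<.031)).astype(np.uint8)
        n,l,st,ce=cv2.connectedComponentsWithStats(m);i=1+np.argmax(st[1:,4]);m=l==i
        hull=cv2.convexHull(W[m].astype(np.float32))[:,0]
        f=least_squares(lambda a:np.hypot(*(hull-a[:2]).T)-a[2],[*W[m].mean(0),.024],loss='soft_l1',f_scale=.001)
        out[c]=f.x.round(4)
    return zb,out
E
python3 - <<'E'
from pc import *
a,b=pickle.load(open('ab.pkl','rb'))
for s in(a,b):print(pockets(s,['white','yellow','red','blue']))
p,R,_=pose()
for n in('top','side'):
    s=snap(n)
    try:
        r=jar(s,'blue',p[:2],p[2]+.0078);print(n,r,R.T[:2,:2]@(r[0]-p[:2]))
    except Exception as e:print(n,e)
    if n=='side':cv2.imwrite('pics/g.png',cv2.resize(s['img'][40:200,140:340],(800,640))[:600,:,::-1]); 
print(p)
E
```

```text
(np.float64(0.12486186802654498), {'white': array([0.4213, 0.1971, 0.0234]), 'yellow': array([0.4868, 0.2218, 0.0229]), 'red': array([0.5506, 0.2479, 0.024 ]), 'blue': array([0.617 , 0.2736, 0.0233])})
(np.float64(0.123236583560693), {'white': array([0.4217, 0.1941, 0.0225]), 'yellow': array([0.4869, 0.2183, 0.0218]), 'red': array([0.5514, 0.2438, 0.0218]), 'blue': array([0.6167, 0.2688, 0.0215])})
top 'NoneType' object is not subscriptable
side (array([0.61941535, 0.27212645]), np.float64(0.019609126573388074), np.float64(0.8606460084544029), np.float64(nan), np.int64(80), np.int64(4), np.float64(0.20357870786001447)) [-0.00284707  0.0016522 ]
[0.61683589 0.27417144 0.19492154]
```

View pics/g.png

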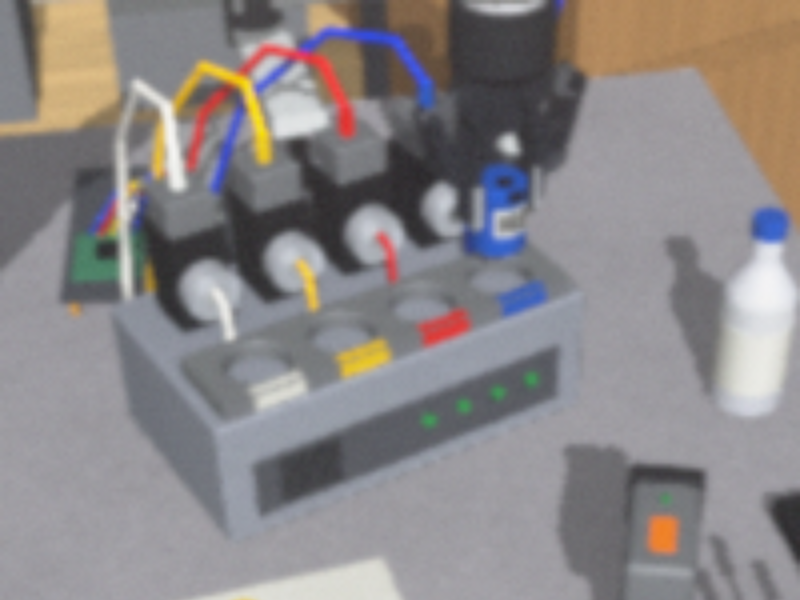

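```bash
sed -i 's/abs(P\[...,2\]-zt)<.007)/abs(P[...,2]-zt)<zw)/; s/def jar(s,c,near,zt=0.054)/def jar(s,c,near,zt=0.054,zw=.003)/' h.py
python3 - <<'E'
from pc import *
p,R,st=pose();print(p,st['joints'].round(3))
w=snap('wrist')
for z in(.003,.002):
  for dz in(.0078,.007):
    r=jar(w,'blue',p[:2],p[2]+dz,z);print(z,dz,r,'off',(R.T[:2,:2]@(r[0]-p[:2])).round(4))
w0,t=pickle.load(open('st.pkl','rb'))
r=jar(w0,'blue',np.array([.5485,.1585]),.3127,.002);print(r,R.T[:2,:2]@(r[0]-[.5485,.1587]))
print(go([*pk['blue'],.156],ang))
E
```

```text
[0.61768178 0.27516151 0.19729835] [-0.012  0.63  -0.735  1.272  0.414  1.387 -0.347]
0.003 0.0078 (array([0.6161377 , 0.27834831]), np.float64(0.020468172710327113), np.float64(-0.5274354969605464), np.float64(-1.1985760535171475), np.int64(5177), np.int64(1207), np.float64(0.204457115123791)) off [ 0.0035 -0.0003]
0.003 0.007 (array([0.61616134, 0.2779526 ]), np.float64(0.020800786782957627), np.float64(-0.36297784928125487), np.float64(-1.1866248832624113), np.int64(5251), np.int64(1149), np.float64(0.2044408874880555)) off [ 0.0032 -0.0004]
0.002 0.0078 (array([0.61617663, 0.27818595]), np.float64(0.020366253637910517), np.float64(-0.5077975473042654), np.float64(-1.1963070208857478), np.int64(5011), np.int64(1202), np.float64(0.20447072696081262)) off [ 0.0034 -0.0003]
0.002 0.007 (array([0.61631124, 0.27766833]), np.float64(0.020581973512909357), np.float64(-0.3085875231007291), np.float64(-1.189816604622071), np.int64(5133), np.int64(1126), np.float64(0.20445539978735738)) off [ 0.0028 -0.0004]
(array([0.54707533, 0.16101927]), np.float64(0.020708723457959727), np.float64(-0.2936838408910262), np.float64(-1.183269710216769), np.int64(5127), np.int64(1244), np.float64(0.31276875907013535)) [ 0.0026798  -0.00047684]
(array([-1.6, -1.3, 41.6]), np.float64(0.003088952424060043), array([-0.01,  0.63, -0.73,  1.27,  0.41,  1.39, -0.35]))
```

Emit:
play_rows([
  [-2,0,0],
  [-2,0,10],
  [-2,0,18],
  [-2,0,22],
  [-2,0,26],
  [-2,0,30],
  [-2,0,32],
  [-2,0,32],
], roll=[0,0,0,0,0,0,0,0], hand=[-1,-1,-1,-1,-1,-1,-1,-1])

```text
time: 13.92
tool_pos: [0.6177, 0.2729, 0.1633]
ee_rot: [0.563, 0.827, -0.0, -0.0]
contact_force: [-0.5, -0.2, -1.4]
width: 0.0424
grasp_force: 41.3
```

Emit:
play_rows([
  [0,0,4],
  [0,0,7],
  [0,0,8],
  [0,0,8],
  [0,0,8],
  [0,0,8],
  [0,0,8],
  [0,0,8],
], roll=[0,0,0,0,0,0,0,0], hand=[-1,-1,-1,-1,-0.2,0.3,0.3,0.3])

```text
time: 14.92
tool_pos: [0.6177, 0.2729, 0.1552]
ee_rot: [0.563, 0.827, 0.0, -0.0]
contact_force: [-0.3, 0.2, 0.7]
width: 0.0557
grasp_force: 0.0
```

Emit:
play_rows([
  [0,0,0],
  [0,0,-10],
  [0,0,-40],
  [0,0,-90],
  [0,0,-140],
  [0,0,-150],
  [0,0,-150],
  [0,0,-150],
], roll=[0,0,0,0,0,0,0,0], hand=[0.3,0.3,0.3,0.5,1,1,1,1])

```text
time: 15.92
tool_pos: [0.6174, 0.2725, 0.3036]
ee_rot: [0.563, 0.827, -0.001, -0.001]
contact_force: [-0.1, -0.6, -0.8]
width: 0.0851
grasp_force: 0.0
```

Run:
```python
from pc import *
p,R,st=pose();print(p,st['joints'].round(2))
w=snap('wrist','h.png')
P=cloud(w);print(jar(w,'blue',np.array(pk['blue']),.164,.006))
# side/top views of the table jars
for n in('top','side'):
    s=snap(n)
    for c,q in dict(yellow=(.451,-.350),white=(.555,-.226)).items():
        try:print(n,c,jar(s,c,np.array(q),.054,.007)[:4])
        except Exception as e:print(n,c,e)
print(go([.49,-.29,.33],0.0))
```

```text
[0.61742643 0.27249336 0.30363286] [-0.04  0.59 -0.75  1.09  0.39  1.6  -0.31]
(array([0.61660463, 0.2753905 ]), np.float64(0.02056355132579927), np.float64(-1.190221150731788), np.float64(-1.1901187311937376), np.int64(1392), np.int64(62), np.float64(0.16364966858810828))
top yellow (array([ 0.44868812, -0.34974644]), np.float64(0.01978928468588491), np.float64(nan), np.float64(nan))
top white (array([ 0.55478703, -0.22640343]), np.float64(0.020949485196017834), np.float64(nan), np.float64(nan))
side yellow (array([ 0.44901164, -0.35386641]), np.float64(0.020702955717490146), np.float64(-1.0395828395746032), np.float64(-0.7594151295773093))
side white (array([ 0.55427462, -0.23004599]), np.float64(0.022029766871474885), np.float64(nan), np.float64(-1.7230882440106197))
(array([-476.7, -324.8,  -25.3]), np.float64(0.37505731608253345), array([-0.04,  0.59, -0.75,  1.09,  0.39,  1.6 , -0.31]))
```

View pics/h.png

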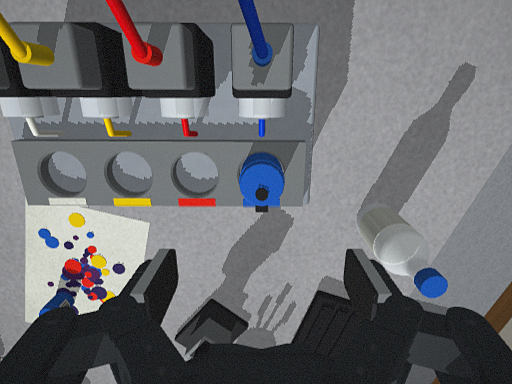

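Blue is seated (lid at 0.164 m) and faces front. Next is yellow.

Emit:
play_rows([
  [-40,-29,0],
  [-80,-59,0],
  [-120,-88,0],
  [-160,-118,0],
  [-200,-147,0],
  [-240,-177,0],
  [-280,-206,0],
  [-320,-235,0],
], roll=[0,0,0,0,0,0,0,0], hand=[1,1,1,1,1,1,1,1])

```text
time: 17.08
tool_pos: [0.5154, -0.1126, 0.3048]
ee_rot: [0.563, 0.826, -0.0, -0.0]
contact_force: [0.6, 0.6, 0.1]
width: 0.0856
grasp_force: 0.0
```

Emit:
play_rows([
  [-40,-30,0],
  [-80,-60,20],
  [-120,-90,50],
  [-160,-120,80],
  [-199,-147,114],
  [-199,-147,114],
  [-199,-147,114],
  [-199,-147,114],
], roll=[0,0,-0.08,-0.16,-0.16,-0.16,-0.16,-0.16], hand=[1,1,1,1,1,1,1,1])

```text
time: 18.08
tool_pos: [0.4536, -0.3486, 0.1922]
ee_rot: [0.494, 0.869, 0.0, 0.001]
contact_force: [-0.7, 0.8, 1.1]
width: 0.0853
grasp_force: 0.0
```

```bash
python3 j.py yellow .4508 -.350 i.png
```

```text
[ 0.44953621 -0.3504764 ] 0.020389407354832436 -1.0146087870348464 -1.049445890565323 1361 67 0.0536196006312582
[  0.7  -4.5 147.3] -0.018793897786574032 [ 1.04  0.36 -0.56  1.6   0.2   1.24  0.98]
[ 0.45354971 -0.34871788  0.1922965 ]
```

View pics/i.png

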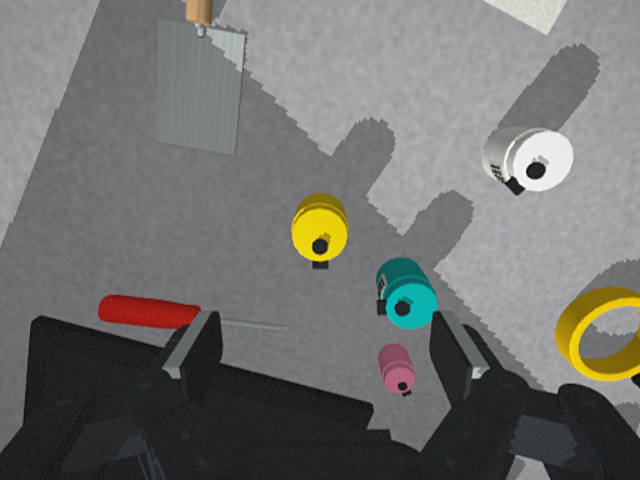

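Emit:
play_rows([
  [1,-4,20],
  [1,-4,60],
  [1,-4,100],
  [1,-4,130],
  [1,-4,145],
  [1,-4,146],
  [1,-4,146],
  [1,-4,146],
], roll=[-0.02,-0.02,-0.02,-0.02,-0.02,-0.02,-0.02,-0.02], hand=[0.6,0.6,0.6,0.6,0.6,0.6,0,-1], force=40)

```text
time: 19.12
tool_pos: [0.4495, -0.3517, 0.0472]
ee_rot: [0.486, 0.874, -0.0, 0.001]
contact_force: [-0.6, 1.0, 4.1]
width: 0.0425
grasp_force: 40.7
```

Emit:
play_rows([
  [0,0,0],
  [0,0,0],
  [0,0,0],
  [0,0,-10],
  [0,0,-60],
  [0,0,-120],
  [0,0,-180],
  [0,0,-240],
], roll=[0,0,0,0,0,0,0,0], hand=[-1,-1,-1,-1,-1,-1,-1,-1])

```text
time: 20.12
tool_pos: [0.4481, -0.3507, 0.2882]
ee_rot: [0.486, 0.874, -0.0, 0.0]
contact_force: [0.8, 0.1, -0.6]
width: 0.0428
grasp_force: 41.0
```

Emit:
play_rows([
  [0,0,-17],
  [0,0,-17],
], roll=[0,0], hand=[-1,-1])

```text
time: 20.38
tool_pos: [0.4488, -0.3512, 0.3035]
ee_rot: [0.486, 0.874, -0.0, 0.001]
contact_force: [0.7, 0.3, -1.5]
width: 0.0426
grasp_force: 41.0
```

```bash
cat > c.py <<'E'
from pc import *
import sys
c=sys.argv[1];zb=float(sys.argv[2]) # TCP z at grasp
p,R,st=pose();w=snap('wrist')
print(p,st['width'],st['grasp_force'],st['contact_force'].round(1),st['joints'].round(2))
z=np.nan
try:
    r=jar(w,c,p[:2],p[2]-zb+.054,.003);o=R.T[:2,:2]@(r[0]-p[:2]);print('inhand',o.round(4),'tab',r[2],'knob',r[3],'lid z rel',r[6]-p[2], 'label rel toolx',r[3]-np.arctan2(R[1,0],R[0,0]))
except Exception as e:print(e)
print('above pocket',go([*pk[c],.22],ang));print('target seat z',zb+.110)
E
python3 c.py yellow .0462
```

```text
[ 0.4487792  -0.35117611  0.30345644] 0.04262279108139657 40.97147047519684 [ 0.7  0.3 -1.5] [ 1.06  0.29 -0.57  1.43  0.16  1.46  1.04]
inhand [ 0.0022 -0.0003] tab -0.46662885465465165 knob -1.0199258438523753 lid z rel 0.006359197306007813 label rel toolx -3.145864930139077
above pocket (array([467. , 335.1,  81.7]), np.float64(0.18322495531351057), array([ 1.06,  0.3 , -0.57,  1.43,  0.16,  1.46,  1.04]))
target seat z 0.1562
```

Emit:
play_rows([
  [30,20,0],
  [70,50,0],
  [115,82,0],
  [160,115,0],
  [205,147,0],
  [250,180,0],
  [295,212,0],
  [340,244,0],
], roll=[0,0,0,0,0,0,0,0], hand=[-1,-1,-1,-1,-1,-1,-1,-1])

```text
time: 21.42
tool_pos: [0.4755, 0.0676, 0.3001]
ee_rot: [0.487, 0.874, -0.001, -0.001]
contact_force: [0.6, 0.6, -0.5]
width: 0.0424
grasp_force: 41.0
```

Emit:
play_rows([
  [40,30,0],
  [80,60,0],
  [110,80,0],
  [127,91,0],
  [126,91,50],
  [126,91,82],
  [126,91,82],
  [126,91,82],
], roll=[0.05,0.1,0.15,0.18,0.18,0.18,0.18,0.18], hand=[-1,-1,-1,-1,-1,-1,-1,-1])

```text
time: 22.42
tool_pos: [0.4876, 0.2216, 0.2206]
ee_rot: [0.563, 0.827, 0.0, -0.0]
contact_force: [0.1, 0.1, 0.2]
width: 0.0423
grasp_force: 41.0
```

Emit:
play_rows([
  [0,0,0],
  [0,0,0],
], roll=[0,0], hand=[-1,-1])

```text
time: 22.68
tool_pos: [0.488, 0.2217, 0.2214]
ee_rot: [0.563, 0.826, 0.001, 0.001]
contact_force: [0.4, -0.2, -0.7]
width: 0.0429
grasp_force: 41.0
```

```bash
python3 c.py yellow .0465
```

```text
[0.48803848 0.22169514 0.22136101] 0.04287114802619646 41.01819455623627 [ 0.4 -0.2 -0.7] [ 0.27  0.34 -0.93  1.64  0.28  1.3  -0.34]
inhand [ 0.002  -0.0002] tab -0.23766089632379642 knob -1.210378786301519 lid z rel 0.006374459772542945 label rel toolx -3.156045626659256
above pocket (array([ 1.3, -0.7,  1.1]), np.float64(0.0030808487400779683), array([ 0.27,  0.34, -0.93,  1.64,  0.28,  1.3 , -0.34]))
target seat z 0.1565
```

Emit:
play_rows([
  [0,-1,15],
  [0,-1,35],
  [0,-1,43],
  [0,-1,48],
  [0,-1,52],
  [0,-1,56],
  [0,-1,58],
  [0,-1,58],
], roll=[0,0,0,0,0,0,0,0], hand=[-1,-1,-1,-1,-1,-1,-1,-1])

```text
time: 23.72
tool_pos: [0.4867, 0.2211, 0.1624]
ee_rot: [0.563, 0.827, 0.0, 0.0]
contact_force: [-0.3, -0.7, -1.0]
width: 0.0429
grasp_force: 41.0
```

Emit:
play_rows([
  [0,0,4],
  [0,0,6],
  [0,0,7],
  [0,0,7],
  [0,0,7],
  [0,0,7],
  [0,0,7],
  [0,0,7],
], roll=[0,0,0,0,0,0,0,0], hand=[-1,-1,-1,-1,-0.2,0.3,0.3,0.3])

```text
time: 24.72
tool_pos: [0.4866, 0.2211, 0.1551]
ee_rot: [0.563, 0.827, -0.0, -0.0]
contact_force: [-0.8, 0.4, 0.5]
width: 0.0553
grasp_force: 0.0
```

Emit:
play_rows([
  [0,0,0],
  [0,0,-10],
  [0,0,-40],
  [0,0,-90],
  [0,0,-140],
  [0,0,-150],
  [0,0,-150],
  [0,0,-150],
], roll=[0,0,0,0,0,0,0,0], hand=[0.3,0.3,0.3,0.5,1,1,1,1])

```text
time: 25.72
tool_pos: [0.4862, 0.2207, 0.3041]
ee_rot: [0.563, 0.827, -0.001, -0.001]
contact_force: [-0.1, -0.6, 0.2]
width: 0.0854
grasp_force: 0.0
```

Run:
```python
from pc import *
p,R,st=pose();print(p)
w=snap('wrist')
for c in('blue','yellow'):print(c,jar(w,c,np.array(pk[c]),.164,.006))
for n in('top','side'):
    s=snap(n)
    try:print(n,jar(s,'white',np.array((.555,-.226)),.054,.007)[:4])
    except Exception as e:print(e)
print(go([.555,-.226,.19],-.17))
```

```text
[0.48621828 0.22067101 0.30405151]
blue (array([0.61460876, 0.27467093]), np.float64(0.021142108859797885), np.float64(-1.1688995944109586), np.float64(-0.9111979400149757), np.int64(1452), np.int64(77), np.float64(0.16357447488718027))
yellow (array([0.48611529, 0.22216695]), np.float64(0.020543575192866703), np.float64(-1.1813525754538268), np.float64(-1.1943401233740791), np.int64(1376), np.int64(64), np.float64(0.16360978668742607))
top (array([ 0.55479169, -0.22588503]), np.float64(0.02072305126600417), np.float64(nan), np.float64(nan))
side (array([ 0.5541165 , -0.23040518]), np.float64(0.022326290917413606), np.float64(nan), np.float64(-1.6915609059489563))
(array([-440.9,  -99.5,  114.3]), np.float64(0.5451282213016218), array([ 0.29,  0.29, -0.96,  1.5 ,  0.24,  1.47, -0.3 ]))
```

Emit:
play_rows([
  [-50,-11,0],
  [-105,-23,0],
  [-160,-36,0],
  [-215,-48,0],
  [-270,-61,0],
  [-325,-74,0],
  [-380,-87,30],
  [-435,-99,70],
], roll=[0,0,0.05,0.15,0.25,0.35,0.45,0.54], hand=[1,1,1,1,1,1,1,1])

```text
time: 26.88
tool_pos: [0.553, -0.2158, 0.2391]
ee_rot: [0.764, 0.645, 0.0, 0.001]
contact_force: [0.9, 0.4, 1.1]
width: 0.0854
grasp_force: 0.0
```

Emit:
play_rows([
  [0,0,25],
  [0,0,45],
  [0,0,45],
  [0,0,45],
], roll=[0,0,0,0], hand=[1,1,1,1])

```text
time: 27.38
tool_pos: [0.5532, -0.2133, 0.1956]
ee_rot: [0.763, 0.647, 0.0, 0.0]
contact_force: [-0.3, 0.0, 0.3]
width: 0.0852
grasp_force: 0.0
```

```bash
python3 j.py white .555 -.226 k.png
```

```text
[ 0.55526162 -0.22563471] 0.020258645179131167 -1.7528888243638725 -1.7805443731049941 1205 60 0.05370460378163339
[-11.8   3.7 151. ] 0.01746882615156453 [ 0.8   0.42 -0.64  1.53  0.26  1.28 -0.04]
[ 0.55337535 -0.21334743  0.19595663]
```

Emit:
play_rows([
  [-12,4,20],
  [-12,4,60],
  [-12,4,100],
  [-12,4,135],
  [-12,4,149],
  [-12,4,150],
  [-12,4,150],
  [-12,4,150],
], roll=[0.02,0.02,0.02,0.02,0.02,0.02,0.02,0.02], hand=[0.6,0.6,0.6,0.6,0.6,0.6,0,-1], force=40)

```text
time: 28.42
tool_pos: [0.5561, -0.2264, 0.0469]
ee_rot: [0.769, 0.639, 0.001, 0.001]
contact_force: [0.7, -0.1, 3.2]
width: 0.0424
grasp_force: 40.9
```

Emit:
play_rows([
  [0,0,0],
  [0,0,0],
  [0,0,0],
  [0,0,-10],
  [0,0,-60],
  [0,0,-120],
  [0,0,-180],
  [0,0,-240],
], roll=[0,0,0,0,0,0,0,0], hand=[-1,-1,-1,-1,-1,-1,-1,-1])

```text
time: 29.42
tool_pos: [0.5543, -0.2256, 0.2877]
ee_rot: [0.769, 0.639, 0.0, 0.0]
contact_force: [0.5, -1.0, -1.1]
width: 0.0426
grasp_force: 40.9
```

Emit:
play_rows([
  [0,0,-17],
  [0,0,-17],
], roll=[0,0], hand=[-1,-1])

```text
time: 29.68
tool_pos: [0.5552, -0.2258, 0.3032]
ee_rot: [0.769, 0.639, 0.001, 0.001]
contact_force: [-0.4, 0.1, -1.3]
width: 0.0427
grasp_force: 40.9
```

```bash
python3 c.py white .0465
```

```text
[ 0.55515585 -0.22584282  0.30320577] 0.042658093049819906 40.92449247837067 [-0.4  0.1 -1.3] [ 0.8   0.38 -0.65  1.34  0.23  1.49 -0.01]
inhand [ 0.0012 -0.0003] tab -3.1186803180258695 knob -1.757101412899925 lid z rel 0.006721353355662041 label rel toolx -3.143079745813783
above pocket (array([ 391.4, -208.4,   81.4]), np.float64(-0.5567057496461607), array([ 0.8 ,  0.38, -0.65,  1.34,  0.23,  1.49, -0.01]))
target seat z 0.1565
```

Emit:
play_rows([
  [45,-24,0],
  [95,-50,0],
  [145,-77,0],
  [195,-104,0],
  [245,-130,0],
  [295,-157,0],
  [345,-184,0],
  [391,-208,0],
], roll=[0,-0.05,-0.15,-0.25,-0.35,-0.45,-0.55,-0.556], hand=[-1,-1,-1,-1,-1,-1,-1,-1])

```text
time: 30.72
tool_pos: [0.4205, 0.1976, 0.3]
ee_rot: [0.564, 0.826, -0.001, -0.001]
contact_force: [0.7, -1.3, -1.1]
width: 0.0426
grasp_force: 41.0
```

Emit:
play_rows([
  [0,0,0],
  [0,0,40],
  [0,0,80],
  [0,0,80],
  [0,0,80],
], roll=[0,0,0,0,0], hand=[-1,-1,-1,-1,-1])

```text
time: 31.35
tool_pos: [0.4226, 0.1963, 0.2226]
ee_rot: [0.565, 0.825, 0.0, -0.0]
contact_force: [0.1, 0.6, -0.2]
width: 0.043
grasp_force: 41.0
```

```bash
python3 c.py white .0465
```

```text
[0.42257643 0.19634875 0.22255811] 0.042969055588014574 41.0134881734848 [ 0.1  0.6 -0.2] [ 0.44  0.16 -1.02  1.8   0.14  1.26 -0.25]
inhand [ 0.0009 -0.0002] tab -0.015793756623580447 knob -1.2119427878869513 lid z rel 0.006789092571930305 label rel toolx -3.1531904024056843
above pocket (array([ 0.9, -1.1,  3.1]), np.float64(-0.001161404127427268), array([ 0.44,  0.16, -1.02,  1.8 ,  0.14,  1.26, -0.25]))
target seat z 0.1565
```

Emit:
play_rows([
  [0,-1,15],
  [0,-1,35],
  [0,-1,44],
  [0,-1,49],
  [0,-1,53],
  [0,-1,57],
  [0,-1,59],
  [0,-1,59],
], roll=[0,0,0,0,0,0,0,0], hand=[-1,-1,-1,-1,-1,-1,-1,-1])

```text
time: 32.4
tool_pos: [0.4214, 0.1963, 0.163]
ee_rot: [0.565, 0.825, 0.0, 0.0]
contact_force: [-0.3, 0.3, -0.7]
width: 0.0425
grasp_force: 41.0
```

Emit:
play_rows([
  [0,0,4],
  [0,0,6],
  [0,0,8],
  [0,0,8],
  [0,0,8],
  [0,0,8],
  [0,0,8],
  [0,0,8],
], roll=[0,0,0,0,0,0,0,0], hand=[-1,-1,-1,-1,-0.2,0.25,0.25,0.25])

```text
time: 33.4
tool_pos: [0.4213, 0.1963, 0.1548]
ee_rot: [0.565, 0.825, -0.0, -0.0]
contact_force: [-0.2, 0.2, 0.4]
width: 0.0532
grasp_force: 0.0
```

Emit:
play_rows([
  [0,0,0],
  [0,0,-10],
  [0,0,-40],
  [0,0,-90],
  [0,0,-140],
  [0,0,-150],
  [0,0,-150],
  [0,0,-150],
], roll=[0,0,0,0,0,0,0,0], hand=[0.25,0.25,0.25,0.5,1,1,1,1])

```text
time: 34.4
tool_pos: [0.4208, 0.1959, 0.3037]
ee_rot: [0.565, 0.825, -0.001, -0.001]
contact_force: [0.6, -0.8, 0.2]
width: 0.0853
grasp_force: 0.0
```

Run:
```python
from pc import *
p,R,st=pose();print(p)
w=snap('wrist')
for c in('blue','yellow','white'):
    try:print(c,jar(w,c,np.array(pk[c]),.164,.006))
    except Exception as e:print(c,e)
a,b=pickle.load(open('ab.pkl','rb'))
for s in(a,b):
    P=cloud(s);m=(P[...,2]>.13)&(P[...,2]<.17)&(np.hypot(P[...,0]-.66,P[...,1]+.03)<.13)
    q=P[m][:,:2];print(len(q),np.percentile(P[m][:,2],[50,95]),q.mean(0),cv2.minAreaRect(q.astype(np.float32)))
    hsv=cv2.cvtColor(s['img'],cv2.COLOR_RGB2HSV);o=m&(hsv[...,0]>5)&(hsv[...,0]<20)&(hsv[...,1]>150);print('orange',P[o].mean(0),o.sum())
```

```text
[0.42080712 0.19588154 0.30372163]
blue (array([0.61366446, 0.27405599]), np.float64(0.021519213671514697), np.float64(-1.1754134558066074), np.float64(-0.766755282876983), np.int64(1487), np.int64(83), np.float64(0.1635161955478004))
yellow (array([0.48528383, 0.22179863]), np.float64(0.02073138017441417), np.float64(-1.208955783629508), np.float64(-1.074284407903206), np.int64(1401), np.int64(67), np.float64(0.163614326296791))
white (array([0.42084349, 0.19684862]), np.float64(0.0201836871815352), np.float64(-1.1970507915156854), np.float64(-1.2067192115849608), np.int64(1297), np.int64(61), np.float64(0.1636572703925847))
585 [0.14627126 0.15060396] [ 0.65334996 -0.04380047] ((0.6551514267921448, -0.04328746348619461), (0.10303366184234619, 0.04900294169783592), 71.00061798095703)
orange [ 0.64926921 -0.06110044  0.14747929] 41
565 [0.14514358 0.1477978 ] [ 0.65332761 -0.05276724] ((0.6542471051216125, -0.04772312194108963), (0.10437164455652237, 0.049790557473897934), 69.44207000732422)
orange [ 0.6494239  -0.06338276  0.1469232 ] 49
```

Emit:
play_rows([
  [-40,16,0],
  [-85,35,0],
  [-130,54,0],
  [-175,73,0],
  [-220,92,0],
  [-265,110,0],
  [-309,129,0],
  [-309,129,0],
], roll=[0.1,0.2,0.3,0.4,0.5,0.6,0.7,0.715], hand=[1,1,1,1,1,1,1,1])

```text
time: 35.45
tool_pos: [0.6547, -0.0493, 0.3011]
ee_rot: [0.82, 0.573, -0.002, -0.001]
contact_force: [0.2, 0.7, -0.1]
width: 0.0852
grasp_force: 0.0
```

Emit:
play_rows([
  [0,0,0],
  [0,0,0],
  [0,0,0],
], roll=[0,0,0], hand=[1,1,1])

```text
time: 35.83
tool_pos: [0.6532, -0.044, 0.3054]
ee_rot: [0.817, 0.576, 0.0, 0.0]
contact_force: [-1.4, -0.1, 0.7]
width: 0.0858
grasp_force: 0.0
```

```bash
cat > sc.py <<'E'
from pc import *
def scan(s,near=(.654,-.045),zt=None):
    P=cloud(s);m=(P[...,2]>.135)&(P[...,2]<.155)&(np.hypot(P[...,0]-near[0],P[...,1]-near[1])<.09)
    z=np.median(P[m][:,2]);m&=abs(P[...,2]-z)<.004
    q=P[m][:,:2].astype(np.float32);r=cv2.minAreaRect(q);return z,q.mean(0),r,len(q)
E
python3 - <<'E'
from sc import *
w=snap('wrist','l.png');p,R,st=pose();print(p,st['joints'].round(2),np.arctan2(R[1,1],R[0,1]));print(scan(w));t=snap('top');
pickle.dump(w,open('ws.pkl','wb'))
E
```

```text
[ 0.65330206 -0.0442397   0.30541163] [ 0.46  0.53 -0.73  1.16  0.34  1.57 -0.53] -0.3426362456014709
(np.float64(0.1456607838390186), array([ 0.65726864, -0.0402357 ], dtype=float32), ((0.6561422944068909, -0.044182948768138885), (0.09915699809789658, 0.049719423055648804), 71.21202850341797), 4316)
```

View pics/l.png

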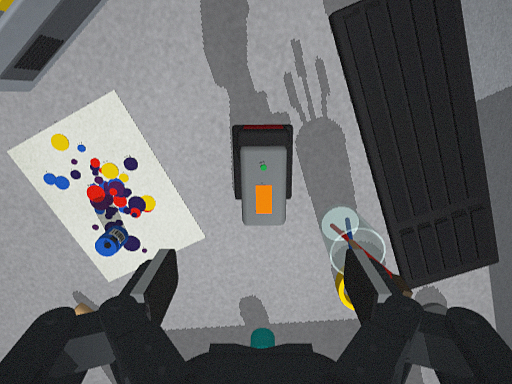

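The red window at (263,128) is at image top, so the beam points along tool +x. The scanner is clear of the brush jar at (350,245).

Emit:
play_rows([
  [1,2,40],
  [1,2,80],
  [1,2,120],
  [1,2,150],
  [1,2,168],
  [1,2,174],
  [1,2,174],
  [1,2,174],
], roll=[-0.015,-0.015,-0.015,-0.015,-0.015,-0.015,-0.015,-0.015], hand=[1,1,1,1,1,1,1,1])

```text
time: 36.92
tool_pos: [0.6566, -0.0445, 0.1324]
ee_rot: [0.813, 0.582, 0.001, 0.001]
contact_force: [1.1, -0.2, -0.4]
width: 0.0851
grasp_force: 0.0
```

Emit:
play_rows([
  [0,0,0],
  [0,0,0],
  [0,0,0],
  [0,0,0],
  [0,0,0],
  [0,0,0],
  [0,0,0],
  [0,0,0],
], roll=[0,0,0,0,0,0,0,0], hand=[0.4,0,-1,-1,-1,-1,-1,-1], force=60)

```text
time: 37.92
tool_pos: [0.6562, -0.0445, 0.1315]
ee_rot: [0.813, 0.582, 0.0, 0.0]
contact_force: [0.6, 0.2, 5.5]
width: 0.0458
grasp_force: 62.0
```

Run:
```python
from h import *
p,R,s=pose();print(p,R.round(4),s['joints'].round(3),s['width'],s['grasp_force'],s['contact_force'].round(1),s['torque'].round(2))
```

```text
[ 0.65618161 -0.04449359  0.13151238] [[ 3.229e-01  9.464e-01  1.000e-03]
 [ 9.464e-01 -3.229e-01  1.000e-04]
 [ 5.000e-04  9.000e-04 -1.000e+00]] [ 0.479  0.634 -0.695  1.411  0.412  1.243 -0.58 ] 0.04581700835933484 62.021942138671875 [0.6 0.2 5.5] [ 0.13 -0.01 -0.02]
```

Emit:
play_rows([
  [0,0,-8],
  [0,0,-18],
  [0,0,-30],
  [0,0,-45],
  [0,0,-60],
  [0,0,-80],
  [0,0,-100],
  [0,0,-100],
], roll=[0,0,0,0,0,0,0,0], hand=[-1,-1,-1,-1,-1,-1,-1,-1])

```text
time: 38.92
tool_pos: [0.6569, -0.0443, 0.2337]
ee_rot: [0.813, 0.582, 0.002, 0.001]
contact_force: [0.1, -0.5, -1.8]
width: 0.0451
grasp_force: 61.6
```

Run:
```python
from pc import *
p,R,s=pose();print(p,s['width'],s['contact_force'].round(1),s['torque'].round(2))
xs=np.array([np.cos(ang-np.pi/2),np.sin(ang-np.pi/2)])
T={c:np.array(pk[c])+.178*xs for c in('blue','yellow','white')};print(T)
print(go([*T['blue'],.2315],ang));print(go([*T['blue'],.1455],ang))
w=snap('wrist','m.png')
for n in('top','side'):
    s=snap(n)
    for c in('blue','yellow','white'):
        try:print(n,c,jar(s,c,np.array(pk[c]),.164,.007)[0])
        except Exception as e:print(n,c,e)
```

```text
[ 0.65685544 -0.04433724  0.2337239 ] 0.0450945370764076 [ 0.1 -0.5 -1.8] [0.02 0.03 0.02]
{'blue': array([0.68189655, 0.10757249]), 'yellow': array([0.55145966, 0.05671763]), 'white': array([0.48624121, 0.0312902 ])}
(array([151.8, -25.4,   2.3]), np.float64(-0.700782626545589), array([ 0.48,  0.56, -0.72,  1.28,  0.36,  1.43, -0.54]))
(array([151.7, -25.7,  88.3]), np.float64(-0.700782626545589), array([ 0.48,  0.56, -0.72,  1.28,  0.36,  1.43, -0.54]))
top blue [0.61509139 0.27382431]
top yellow [0.48471914 0.21993865]
top white [0.42079488 0.19544975]
side blue [0.6145215  0.26771668]
side yellow [0.48582537 0.21400562]
side white [0.42260146 0.1890197 ]
```

View pics/m.png

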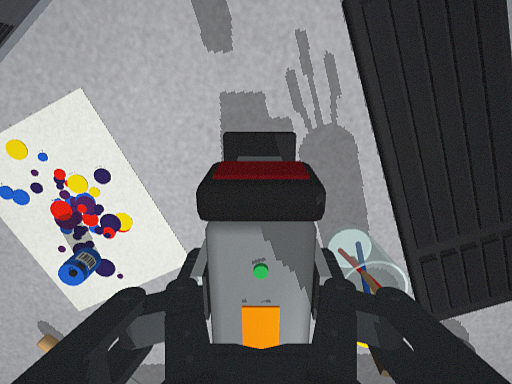

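Emit:
play_rows([
  [30,-5,0],
  [65,-10,0],
  [100,-16,0],
  [135,-22,0],
  [152,-26,0],
  [152,-26,30],
  [152,-26,60],
  [152,-26,87],
], roll=[-0.15,-0.3,-0.45,-0.6,-0.7,-0.7,-0.7,-0.7], hand=[-1,-1,-1,-1,-1,-1,-1,-1])

```text
time: 40.08
tool_pos: [0.6796, 0.1073, 0.1415]
ee_rot: [0.564, 0.825, -0.001, -0.001]
contact_force: [-0.4, -0.6, -2.1]
width: 0.0455
grasp_force: 61.9
```

Emit:
play_rows([
  [0,0,0],
  [0,0,0],
  [0,0,0],
  [0,0,0],
], roll=[0,0,0,0], hand=[-1,-1,-1,-1])

```text
time: 40.58
tool_pos: [0.6807, 0.1078, 0.1451]
ee_rot: [0.565, 0.825, 0.001, 0.001]
contact_force: [0.4, 0.5, -1.8]
width: 0.0454
grasp_force: 61.8
```

```bash
cat > q.py <<'E'
from pc import *
import sys
p,R,s=pose();xs=np.array([np.cos(ang-np.pi/2),np.sin(ang-np.pi/2)])
T=np.array(pk[sys.argv[1]])+.178*xs
print(p,s['joints'].round(2),go([*T,.1455],ang),'beam err',np.arctan2(R[1,0],R[0,0])-ang-np.pi/2, 'pitch',R[2,0])
w=snap('wrist')
cv2.imwrite('pics/n_%s.png'%sys.argv[1],w['img'][:,:,::-1])
E
python3 q.py blue
```

```text
[0.6807487  0.10779455 0.14511572] [ 0.29  0.73 -0.83  1.29  0.53  1.34 -0.15] (array([-0.6,  1. , -0.4]), np.float64(-0.0007504006523351148), array([ 0.29,  0.73, -0.83,  1.29,  0.53,  1.34, -0.15])) beam err -0.0007508674918479397 pitch -0.00029275641020290097
```

View pics/n_blue.png

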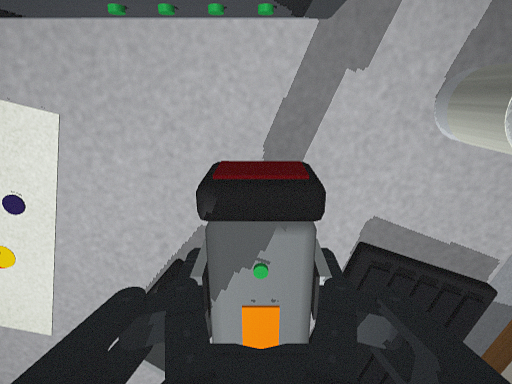

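Emit:
play_rows([
  [0,0,0],
  [0,0,0],
  [0,0,0],
  [0,0,0],
  [0,0,0],
  [0,0,0],
  [0,0,0],
  [0,0,0],
], roll=[0,0,0,0,0,0,0,0], hand=[-1,-1,-1,-1,-1,-1,-1,-1])

```text
time: 41.62
tool_pos: [0.6803, 0.1076, 0.144]
ee_rot: [0.565, 0.825, 0.0, -0.0]
contact_force: [0.3, 0.5, -1.9]
width: 0.0454
grasp_force: 61.8
```

Emit:
play_rows([
  [0,0,0],
  [0,0,0],
  [0,0,0],
  [0,0,0],
  [0,0,0],
  [0,0,0],
  [0,0,0],
  [0,0,0],
], roll=[0,0,0,0,0,0,0,0], hand=[-1,-1,-1,-1,-1,-1,-1,-1])

```text
time: 42.62
tool_pos: [0.6804, 0.1076, 0.144]
ee_rot: [0.565, 0.825, 0.0, 0.0]
contact_force: [0.5, 0.3, -1.8]
width: 0.0451
grasp_force: 61.8
```

Emit:
play_rows([
  [0,0,0],
  [0,0,0],
  [0,0,0],
  [0,0,0],
  [0,0,0],
  [0,0,0],
  [0,0,0],
  [0,0,0],
], roll=[0,0,0,0,0,0,0,0], hand=[-1,-1,-1,-1,-1,-1,-1,-1])

```text
time: 43.62
tool_pos: [0.6803, 0.1076, 0.144]
ee_rot: [0.565, 0.825, 0.0, -0.0]
contact_force: [0.2, -0.4, -1.9]
width: 0.0453
grasp_force: 61.8
```

Emit:
play_rows([
  [0,-25,0],
  [0,-55,0],
  [0,-85,0],
  [0,-115,0],
  [0,-132,0],
  [0,-140,0],
  [0,-140,0],
  [0,-140,0],
], roll=[0,0,0,0,0,0,0,0], hand=[-1,-1,-1,-1,-1,-1,-1,-1])

```text
time: 44.62
tool_pos: [0.5505, 0.0572, 0.1441]
ee_rot: [0.564, 0.825, 0.0, 0.0]
contact_force: [0.8, 0.6, -2.3]
width: 0.0451
grasp_force: 62.3
```

```bash
python3 q.py yellow
python3 - <<'E'
from pc import *
for n in('top','side'):
    s=snap(n)
    for c in('blue','yellow','white'):
        try:print(n,c,jar(s,c,np.array(pk[c]),.164,.007)[0])
        except Exception as e:print(n,c,e)
E
```

```text
[0.55049018 0.05718963 0.1441328 ] [ 0.56  0.47 -0.93  1.69  0.4   1.18 -0.1 ] (array([-0.8,  0.7, -1.4]), np.float64(-0.0005451445067481409), array([ 0.56,  0.47, -0.93,  1.69,  0.4 ,  1.18, -0.1 ])) beam err -0.0005449125727854387 pitch 0.0002867005594327309
top blue [0.61482221 0.27402688]
top yellow [0.48484851 0.22001479]
top white [0.42088575 0.19535096]
side blue 'NoneType' object is not subscriptable
side yellow [0.48563619 0.21353515]
side white [0.42202051 0.19116965]
```

Emit:
play_rows([
  [0,0,0],
  [0,0,0],
  [0,0,0],
  [0,0,0],
  [0,0,0],
  [0,0,0],
  [0,0,0],
  [0,0,0],
], roll=[0,0,0,0,0,0,0,0], hand=[-1,-1,-1,-1,-1,-1,-1,-1])

```text
time: 45.78
tool_pos: [0.5499, 0.0568, 0.144]
ee_rot: [0.565, 0.825, 0.0, 0.0]
contact_force: [-0.5, -0.0, -1.5]
width: 0.0455
grasp_force: 62.3
```

Emit:
play_rows([
  [0,0,0],
  [0,0,0],
  [0,0,0],
  [0,0,0],
  [0,0,0],
  [0,0,0],
  [0,0,0],
  [0,0,0],
], roll=[0,0,0,0,0,0,0,0], hand=[-1,-1,-1,-1,-1,-1,-1,-1])

```text
time: 46.78
tool_pos: [0.5499, 0.0568, 0.144]
ee_rot: [0.565, 0.825, 0.0, -0.0]
contact_force: [0.2, 0.0, -2.1]
width: 0.0453
grasp_force: 62.3
```

Emit:
play_rows([
  [0,0,0],
  [0,0,0],
  [0,0,0],
  [0,0,0],
  [0,0,0],
  [0,0,0],
  [0,0,0],
  [0,0,0],
], roll=[0,0,0,0,0,0,0,0], hand=[-1,-1,-1,-1,-1,-1,-1,-1])

```text
time: 47.78
tool_pos: [0.5498, 0.0568, 0.144]
ee_rot: [0.565, 0.825, 0.0, -0.0]
contact_force: [0.0, 0.1, -1.9]
width: 0.0453
grasp_force: 62.3
```

Emit:
play_rows([
  [0,-20,0],
  [0,-45,0],
  [0,-62,0],
  [0,-70,0],
  [0,-70,0],
  [0,-70,0],
  [0,-70,0],
  [0,-70,0],
], roll=[0,0,0,0,0,0,0,0], hand=[-1,-1,-1,-1,-1,-1,-1,-1])

```text
time: 48.78
tool_pos: [0.4849, 0.0318, 0.1439]
ee_rot: [0.564, 0.826, 0.0, -0.0]
contact_force: [0.9, 0.3, -2.4]
width: 0.0454
grasp_force: 62.3
```

```bash
python3 q.py white
```

```text
[0.48485275 0.03176364 0.14393415] [ 0.72  0.32 -0.99  1.86  0.3   1.12 -0.01] (array([-0.9,  1.1, -1.6]), np.float64(-0.00033866935533977127), array([ 0.72,  0.32, -0.99,  1.86,  0.3 ,  1.12, -0.01])) beam err -0.00033856905148121896 pitch 0.0005244025666813004
```

Emit:
play_rows([
  [0,0,0],
  [0,0,0],
  [0,0,0],
  [0,0,0],
  [0,0,0],
  [0,0,0],
  [0,0,0],
  [0,0,0],
], roll=[0,0,0,0,0,0,0,0], hand=[-1,-1,-1,-1,-1,-1,-1,-1])

```text
time: 49.82
tool_pos: [0.4846, 0.0315, 0.144]
ee_rot: [0.565, 0.825, 0.0, -0.0]
contact_force: [0.1, -0.1, -2.0]
width: 0.0455
grasp_force: 62.3
```

Emit:
play_rows([
  [0,0,0],
  [0,0,0],
  [0,0,0],
  [0,0,0],
  [0,0,0],
  [0,0,0],
  [0,0,0],
  [0,0,0],
], roll=[0,0,0,0,0,0,0,0], hand=[-1,-1,-1,-1,-1,-1,-1,-1])

```text
time: 50.82
tool_pos: [0.4846, 0.0314, 0.144]
ee_rot: [0.565, 0.825, 0.0, -0.0]
contact_force: [-0.7, -0.4, -0.7]
width: 0.0456
grasp_force: 62.3
```

Emit:
play_rows([
  [0,0,0],
  [0,0,0],
  [0,0,0],
  [0,0,0],
  [0,0,0],
  [0,0,0],
  [0,0,0],
  [0,0,0],
], roll=[0,0,0,0,0,0,0,0], hand=[-1,-1,-1,-1,-1,-1,-1,-1])

```text
time: 51.82
tool_pos: [0.4846, 0.0315, 0.144]
ee_rot: [0.565, 0.825, 0.0, -0.0]
contact_force: [0.2, -0.3, -2.5]
width: 0.045
grasp_force: 62.3
```

Emit:
play_rows([
  [0,0,-40],
  [0,0,-88],
  [-25,25,-88],
  [-60,60,-88],
  [-95,95,-88],
  [-130,125,-88],
  [-134,131,-88],
  [-134,131,-88],
], roll=[0,0,0.1,0.25,0.4,0.55,0.7,0.7], hand=[-1,-1,-1,-1,-1,-1,-1,-1])

```text
time: 52.82
tool_pos: [0.6556, -0.0458, 0.2311]
ee_rot: [0.813, 0.582, -0.0, -0.001]
contact_force: [-0.9, 0.3, -2.5]
width: 0.0454
grasp_force: 62.6
```

Emit:
play_rows([
  [0,0,0],
  [0,0,0],
  [0,0,0],
  [0,0,0],
], roll=[0,0,0,0], hand=[-1,-1,-1,-1])

```text
time: 53.32
tool_pos: [0.6551, -0.046, 0.2322]
ee_rot: [0.813, 0.582, 0.0, 0.0]
contact_force: [0.1, -0.1, -1.6]
width: 0.0459
grasp_force: 62.6
```

Run:
```python
from pc import *
p,R,s=pose();print(p,np.arctan2(R[1,1],R[0,1]),go([.6562,-.0445,.2315],np.arctan2(-.3229,.9464)))
w=snap('wrist')
w0=cv2.imread('pics/m.png');cv2.imwrite('pics/o.png',w['img'][:,:,::-1])
for c in('blue','yellow','white'):
    s=snap('top')
    try:print(c,jar(s,c,np.array(pk[c]),.164,.007)[0])
    except Exception as e:print(c,e)
```

```text
[ 0.65514472 -0.04598493  0.23219266] -0.32852252263033155 (array([1.7, 0.5, 0.7]), np.float64(0.0002801902424056646), array([ 0.51,  0.58, -0.77,  1.28,  0.39,  1.43, -0.56]))
blue [0.61476779 0.27372901]
yellow [0.48463167 0.219783  ]
white [0.42074602 0.19539506]
```

View pics/o.png

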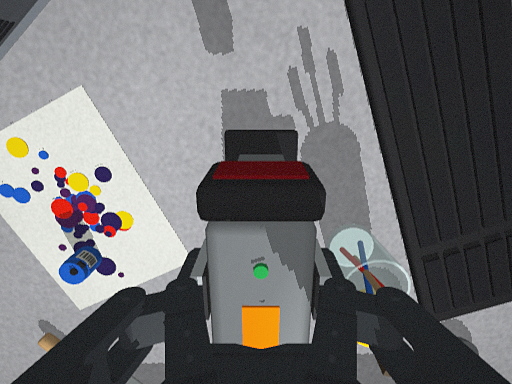

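Emit:
play_rows([
  [1.7,0.5,15],
  [1.7,0.5,35],
  [1.7,0.5,50],
  [1.7,0.5,58],
  [1.7,0.5,65],
  [1.7,0.5,73],
  [1.7,0.5,80],
  [1.7,0.5,80],
], roll=[0,0,0,0,0,0,0,0], hand=[-1,-1,-1,-1,-1,-1,-1,-1])

```text
time: 54.52
tool_pos: [0.656, -0.0445, 0.1513]
ee_rot: [0.813, 0.582, -0.0, -0.0]
contact_force: [-0.0, -0.3, -1.5]
width: 0.0455
grasp_force: 62.6
```

Emit:
play_rows([
  [0,0,8],
  [0,0,15],
  [0,0,19],
  [0,0,20],
  [0,0,20],
  [0,0,20],
  [0,0,20],
  [0,0,20],
], roll=[0,0,0,0,0,0,0,0], hand=[-1,-1,-1,-1,-1,-0.2,0.2,0.6])

```text
time: 55.52
tool_pos: [0.6565, -0.0445, 0.1324]
ee_rot: [0.813, 0.582, 0.0, 0.0]
contact_force: [0.3, -1.1, -0.8]
width: 0.0675
grasp_force: 0.0
```

Emit:
play_rows([
  [0,0,0],
  [0,0,0],
  [0,0,-10],
  [0,0,-40],
  [0,0,-80],
  [0,0,-130],
  [0,0,-175],
  [0,0,-175],
], roll=[0,0,0,0,0,0,0,0], hand=[1,1,1,1,1,1,1,1])

```text
time: 56.52
tool_pos: [0.6577, -0.0437, 0.3126]
ee_rot: [0.813, 0.582, 0.003, 0.002]
contact_force: [0.6, 0.1, 0.2]
width: 0.0854
grasp_force: 0.0
```

Run:
```python
from sc import *
w=snap('wrist');b=snap('side');print(scan(w),pose()[0])
cv2.imwrite('pics/p.png',np.hstack([cv2.resize(b['img'][40:250,130:380],(480,403)),cv2.resize(w['img'],(320,240)).repeat(1,0) if 0 else np.vstack([cv2.resize(w['img'],(320,240)),np.zeros((163,320,3),np.uint8)])])[:,:,::-1])
```

```text
(np.float64(0.14566204927870263), array([ 0.65761334, -0.04024429], dtype=float32), ((0.6562900543212891, -0.04394263029098511), (0.09884738177061081, 0.04981549084186554), 70.84351348876953), 4107) [ 0.65643421 -0.04427112  0.30780647]
```

View pics/p.png

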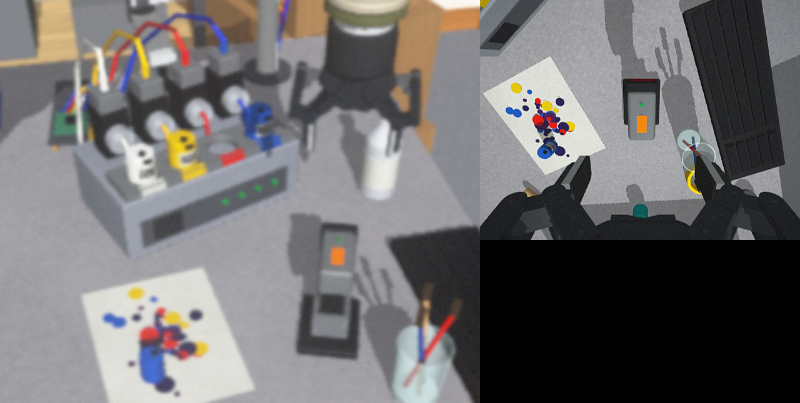

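All three jars stand in their pockets with labels to the front, and the scanner is back at its original pose. One last check for a red jar that the arm could have hidden, then I'll hand in.

Run:
```python
from pc import *
n_red=0
for n in('top','side'):
    s=snap(n);P=cloud(s);hsv=cv2.cvtColor(s['img'],cv2.COLOR_RGB2HSV);H,S,V=[hsv[...,i].astype(int) for i in range(3)]
    m=((H<8)|(H>172))&(S>140)&(V>50)&(P[...,2]>.033)&(P[...,2]<.075)
    k,l,st,ce=cv2.connectedComponentsWithStats(m.astype(np.uint8))
    for i in range(1,k):
        if st[i,4]>20:n_red+=1;print(n,ce[i],st[i,4],P[l==i].mean(0))
    for c in('blue','yellow','white'):
        try:print(n,c,jar(s,c,np.array(pk[c]),.164,.007)[0])
        except Exception as e:print(n,c,e)
if n_red==0:print(env.finish_job())
```

```text
top blue [0.61486181 0.27309768]
top yellow [0.48470756 0.21985049]
top white [0.42074602 0.19539506]
side blue [0.6141319  0.26676774]
side yellow [0.48543121 0.21405727]
side white [0.42286175 0.18894903]
the job is handed in; nothing more can be done
None
```

The job is handed in: blue, yellow and white are in their own pockets with labels to the front, each was scanned in that order for 3 s from about 10 cm (the scanner gave me no read signal to check), and the scanner is back in its stand; there was no red jar.

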